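Seat the centrifuge rotor on its drive dogs and close the lid

TASK

The centrifuge's four-tube rotor was put in crooked: its shank stands in the spindle taper, but the flange is riding on top of the two drive dogs. Without lifting the rotor out, nudge it round until its two slots drop over the dogs and press its hub down until it snaps fully home on the spindle face, then swing the lid completely shut. Leave the tube rack, the tip box and the dish stack where they are.

Things in the scene. Friction and masses are not known exactly. Their poses are not given: they have to be found in the camera images.
- centrifuge: compact white bench centrifuge, fixed, 256 (x) by 226 mm (y), deck 105 mm above the bench, an open round bowl 186 mm wide and 99 mm deep in it. Origin: centre of its underside; z up; the front (lilac control panel) faces its own -x, the lid is hinged at its +x end. Axis of bowl and spindle: x = -18 mm, y = 0 in this frame
- spindle: dark steel spindle nose in the bowl, 84 mm across, braked: it does not turn. Origin: centre of its flat upper face, 85 mm above the bench (20 mm below the deck); z up its axis. A 1:10 tapered socket (33 mm mouth, 40 mm deep) opens in the face; two drive dogs stand on the face along its +x and -x
- dog_top (a point): middle of the top of the drive dog on the spindle's +x side (the other is opposite). Bronze-coloured blocks, each from 24 to 42 mm from the axis, 12 mm wide (top edges bevelled to 8 mm), standing 10 mm above the face; their outer 8 mm show beyond the rotor's flange
- rotor: loose rotor, about 0.55 kg: steel tapered shank below an aluminium flange (68 mm across, 12 mm thick), navy conical hub, four tubes. Origin: centre of the flange's underside; z up its axis; x along its two slots. Home: origin on the spindle's origin, x along the spindle's x either way. Riding on the dogs it is 10 mm above home
- rotor_top (a point): centre of the flat top of the rotor's hub, 22 mm across, 42 mm above the rotor's origin: press here. When its slots have dropped over the dogs the rotor stops 5 to 6 mm above home, leaning a little, on a spring catch in the spindle; about 8 N (at most 18 N) straight down snaps it home, where the catch keeps it
- rotor_slot (a point): middle of the drive slot at the rotor's +x, at the flange's underside, 28 mm from its axis (the other slot is opposite). The slots are 16 mm wide, cut through the flange from 22 mm radius out to the rim, with a small red mark at the inner end
- rotor_tube (a point): axis of one of the four tubes, at its sleeve's rim: 45 degrees from the rotor's +x towards its +y, 44 mm from the rotor's axis, 24 mm above its origin; the others follow at every 90 degrees. They lean 35 degrees, wider apart below. Sleeves 20 mm, blue caps 19 mm in diameter, tops 36 mm above the origin. In the gaps between them a shut gripper can push a tube sideways: 1 to 4 N
- lid_hinge (a point): middle of the lid's hinge line, at x = +86 mm, y = 0, 106 mm high in the centrifuge's frame; the line runs along the centrifuge's y
- lid_edge (a point): middle of the outer edge of the lid's free end, on its outside face: 210 mm from the hinge along the lid and 40 mm out from the hinge plane
- lid (a joint): angle of the white lid (shell 210 mm long, 226 mm wide, 40 mm thick, round clear window): 0 rad = shut flat on the deck, its outside then level, 146 mm above the bench; at the start 1.62 to 1.85 rad = standing open, leaning back past vertical. Stiff hinge: it stays where it is left; 1 to 5 N at the free edge moves it
- tube_rack: white tube rack with blue and yellow capped tubes, 104 by 74 by 76 mm, loose, origin at the centre of its underside; leave alone
- tip_box: blue pipette tip box with white lid, 122 by 86 by 66 mm, loose, origin at the centre of its underside; leave alone
- dish_stack: stack of four clear culture dishes, 91 mm across, 56 mm high, loose, origin at the centre of its underside; leave alone
Not all that is in view belongs to the job. What is shaped like the rotor but orange is not meant.

How it is judged (in metres and radians):
On the way:
1. with the lid still open, the rotor is home: slots over the dogs and flange down on the spindle face (z of rotor in the frame of spindle below 0.002 m and horizontal distance between rotor and spindle below 0.003 m and angle between the x axis of rotor and the x axis of spindle, either way round below 0.12 rad and value of joint lid above 0.8 rad), for 0.2 s.
At the end, for the whole second after the job is handed in: the rotor sits home in the spindle (flange within 2 mm of the spindle face, centred within 3 mm, slots over the dogs, upright within 0.04 rad), at rest, and the lid is shut to within 0.04 rad; rack, tip box and dishes within 20 mm of where they were (z of rotor in the frame of spindle below 0.002 m and horizontal distance between rotor and spindle below 0.003 m and angle between the x axis of rotor and the x axis of spindle, either way round below 0.12 rad and angle between the z axis of rotor and the z axis of spindle, either way round below 0.04 rad and value of joint lid below 0.04 rad and linear speed of rotor below 0.02 m/s); the robot touches nothing.
It fails at once if the rotor is lifted out of the taper (more than 30 mm above home) (z of rotor in the frame of spindle above 0.03 m).
It fails at once if the tube rack is moved by more than 20 mm or tipped (distance of tube_rack from where it was at the start of the episode above 0.02 m or angle between tube_rack's own z axis and vertical above 0.3 rad).
It fails at once if the tip box is moved by more than 20 mm or tipped (distance of tip_box from where it was at the start of the episode above 0.02 m or angle between tip_box's own z axis and vertical above 0.3 rad).
It fails at once if the dish stack is moved by more than 20 mm or tipped (distance of dish_stack from where it was at the start of the episode above 0.02 m or angle between dish_stack's own z axis and vertical above 0.3 rad).
It also fails if it takes over 64 s, if anything falls off the work surface, if the arm or the gripper's body presses on something with over 40 N, if the wrist force passes 120 N, or if a joint passes its speed limit or range.

ROBOT

A 6-joint arm with a two-finger parallel gripper is mounted at the origin on the work surface. World frame = base frame: x ahead of the robot, y to its left, z up, the work surface at z = 0. Lengths are in m, angles in degrees, forces in N, time in s.
With the tool pointing down it reaches from about 0.25 to 0.775 m from the base axis. Payload 8.9 kg.
Tool frame: the origin (TCP) lies at the very end of the fingers, on their centre line; the grasp point (between the pads) lies 19 mm behind it; z points along the fingers, y is the line along which they close (so a half turn about z gives the same grasp; the last joint's range is limited). The gripper opens to 85 mm and grips with 20 to 120 N. Pads are 22 mm wide; open, the fingers measure 114 mm over their backs; the gripper's body (76 mm by 85 mm) begins 54 mm behind the grasp point. The pads swing forward as they close: fully open they stand 13 mm farther back than shut.
Start: joints at [60.487, 16.656, -8.789, 64.555, 0, 82.019], TCP at [0.193, 0.488, 0.192] pointing down, gripper open.
Joint ranges: [-144.48, 144.48], [-52.06, 99.96], [-74.48, 78.29], [-112.23, 115.85], [-86.99, 84.42], [-180, 180]. Speed limits (degrees/s): [127.2, 127.2, 159.86, 180, 180, 180].

INTERFACE

Orientations are given as a 3x3 rotation matrix whose columns are the frame's x, y, z axes.
In Python, from plant import robot, command_gripper, solver, readout, cams, job gives the robot as it stands. Calls block until the motion is done:
- robot.goto(position, orientation): joint-space move of the TCP to a pose.
- robot.move_straight(position, frame=None, v=0.15, force_limit=None): straight line of the TCP; frame=None keeps the orientation; v is the mean speed in m/s. With force_limit (N) it stops when the force on the tool has changed by that much, and returns True; else False.
- robot.move_joints(angles): joint-space move.
- command_gripper(opening, f_grip=None): opening from 0.0 (shut) to 1.0 (fully open); f_grip is the grip in N (None keeps the last); returns when the fingers have stopped.
- robot.wait(seconds).
- solver.solve_ik(position, orientation): joint angles nearest the present ones, or None.
- readout.observe(): the state.
- cams.snapshot(name): name is "scene" or "top"; returns a dict with "color" (480x640x3 uint8, red, green, blue), "K" (3x3 intrinsics, pixels), "R" (3x3) and "t" (3): a world point X has camera coordinates R X + t. Camera axes: x right, y down, z forward; pixel columns grow to the right and rows downward; lengths in m; the calibration is good to about 2 mm. A picture is of the moment at which its call begins. There is no depth.
A pose or a line that the arm cannot do raises robot.Unreachable and nothing moves.
- job.close_job(): hands the job in; it is judged then, once.
The state is a dict: "t": time; "joint_positions": joint angles; "qd": joint speeds; "joint_efforts": joint torques, N m; "eef_pos": TCP position; "orientation": TCP orientation; "ft_force": force on the tool from outside, world axes, zero at the start; "wrist_torque": the same for the moment, N m; "gripper_width": opening from 0.0 (shut) to 1.0 (fully open); "finger_force": force on a finger pad.
Only numpy, scipy, OpenCV 4.12 (cv2) and the standard library are available. Lean on these libraries where they do the work, as an engineer would, in place of code of your own. Each camera call takes 0.05 s, during which the arm holds its last target. There are 200 camera calls.

## Working session

There is one attempt and no reset: what is moved stays moved. The work goes in short steps, each a Python script; the robot and the scene stay as the last script left them, time stands still between calls to the robot, and variables do not carry over. Pictures are saved under pics/ and viewed, at most 10 in all, crops included, and the job is handed in when it is done.

```bash
ls; mkdir -p pics; python3 - <<'E'
from plant import *
import cv2
for n in ("scene","top"):
    s=cams.snapshot(n); cv2.imwrite(f"pics/{n}0.png",s["color"][:,:,::-1]); print(n,s["K"].tolist(),s["R"].tolist(),s["t"].tolist())
E
```

```text
pics
scene [[601.4379361912253, 0.0, 323.2444827831587], [0.0, 601.4379361912253, 242.57172368355384], [0.0, 0.0, 1.0]] [[-0.7596379505937038, 0.6503461596797678, -0.00023792346612171397], [0.5249347483886514, 0.6129348867702752, -0.5905542604317182], [-0.3839188637615259, -0.4487323224035553, -0.8069978989305802]] [0.5016442007335042, -0.27022431481493187, 1.7305492776482927]
top [[539.7926127534638, 0.0, 318.5912976830602], [0.0, 539.7926127534638, 241.49353312224412], [0.0, 0.0, 1.0]] [[-0.0043510724247871595, -0.9999768786706207, -0.005225925077647834], [-0.9759737238290646, 0.005384976742536598, -0.21782169869118012], [0.21784480384894017, 0.004152607571788187, -0.9759745884429427]] [-0.02554770770880097, 0.656758742343948, 1.2961838395722982]
```

View pics/scene0.png

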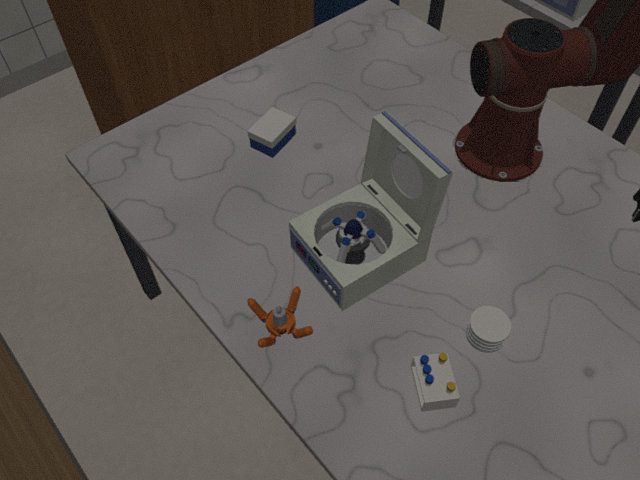

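View pics/top0.png

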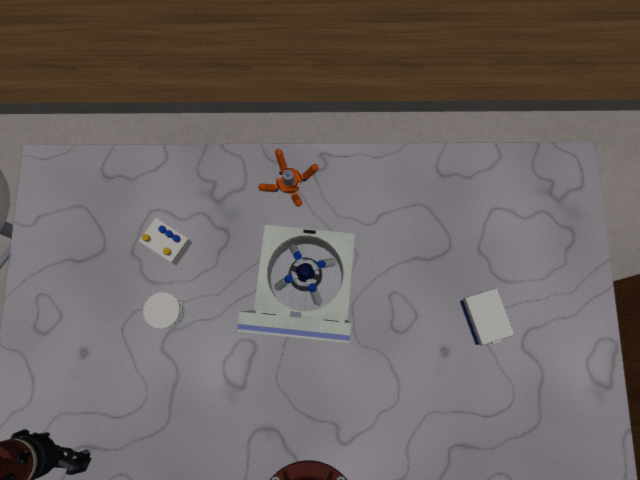

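Candidates: the navy/blue rotor in the bowl at top (305,272) / scene (353,228), or the orange lookalike on the bench at top (288,180) / scene (280,320). I choose the navy one in the bowl. The lid stands on the robot side, so the centrifuge front faces world +x. Next is a close crop of both views.

```bash
cat > h.py <<'E'
from plant import *
import numpy as np, cv2
def pix(s,X):
    c=s["R"]@np.asarray(X,float)+s["t"]; p=s["K"]@c; return p[:2]/p[2]
def ray(s,uv,z):
    d=s["R"].T@np.linalg.solve(s["K"],[uv[0],uv[1],1.]); o=-s["R"].T@s["t"]
    return o+d*(z-o[2])/d[2]
def avg(n,k=4):
    S=[cams.snapshot(n) for _ in range(k)]; s=S[0]; s["color"]=np.mean([q["color"] for q in S],0).astype(np.uint8); return s
def crop(s,u,v,w,h,f): return cv2.resize(np.ascontiguousarray(s["color"][v:v+h,u:u+w,::-1]),None,fx=f,fy=f,interpolation=cv2.INTER_CUBIC)
def bright(i): return np.clip(255*(i/255.)**0.7,0,255).astype(np.uint8)
E
python3 - <<'E'
from h import *
t=avg("top"); s=avg("scene")
a=crop(t,232,220,130,130,3); b=crop(s,285,105,170,210,2.8)
b=cv2.resize(crop(s,300,180,130,130,3),None,fx=1,fy=1)
cv2.imwrite("pics/c1.png",bright(np.hstack([a,b])))
E
```

```text
(no output)
```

View pics/c1.png

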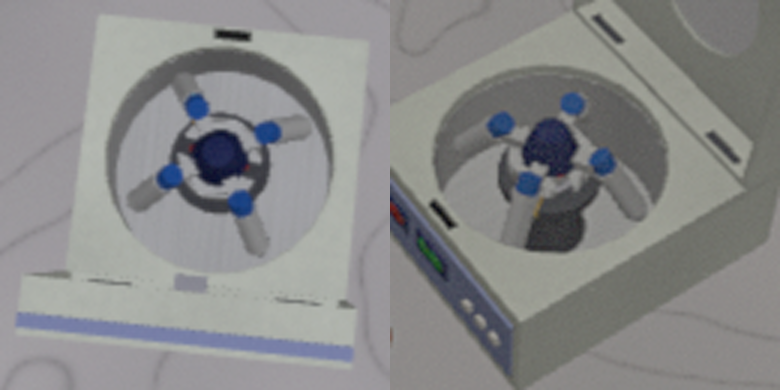

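The crop confirms the choice: a navy hub at top-crop (220,157), i.e. pixel (305,272), with blue caps around it and red slot marks at crop (188,150) and (248,170). A bronze dog shows at scene-crop (540,207), i.e. pixel (350,249). Next I'll measure these.

```bash
cat >> h.py <<'E'
def blobs(s,box,lo,hi,amin):
    u,v,w,h=box; hsv=cv2.cvtColor(s["color"][v:v+h,u:u+w],cv2.COLOR_RGB2HSV)
    m=cv2.inRange(hsv,np.array(lo),np.array(hi)); n,_,st,c=cv2.connectedComponentsWithStats(m)
    return [(c[i]+[u,v],st[i,4]) for i in range(1,n) if st[i,4]>=amin]
TB=(262,230,90,85); SB=(305,195,105,75)
E
python3 - <<'E'
from h import *
t=avg("top"); s=avg("scene")
np.set_printoptions(precision=4,suppress=True)
for n,S,B in (("top",t,TB),("scene",s,SB)):
    for nm,lo,hi,a in (("cap",(100,120,95),(120,255,255),6),("hub",(110,60,15),(130,255,95),20),("bronze",(9,70,60),(28,255,255),1),("red",(0,90,50),(8,255,255),1),("red2",(170,90,50),(180,255,255),1)):
        for c,ar in blobs(S,B,lo,hi,a):
            print(n,nm,c,ar,ray(S,c,{"cap":.127,"hub":.125,"bronze":.095}.get(nm,.107)))
# centrifuge outline
q=[(264.3,225),(355,233.3)]; P=[ray(t,p,.105) for p in q]; print(P, np.degrees(np.arctan2(*(P[1]-P[0])[[1,0]])))
# bowl rim
g=cv2.cvtColor(t["color"],cv2.COLOR_RGB2GRAY)
# lid: blue stripe on outer edge & window etc
for n,S,B in (("top",t,(230,300,130,50)),("scene",s,(370,105,85,85))):
    u,v,w,h=B; hsv=cv2.cvtColor(S["color"][v:v+h,u:u+w],cv2.COLOR_RGB2HSV)
    m=cv2.inRange(hsv,np.array((105,50,70)),np.array((130,255,255))); y,x=np.nonzero(m); 
    print(n,len(x), cv2.boxPoints(cv2.minAreaRect(np.c_[x+u,y+v].astype(np.float32))))
E
```

```text
top cap [297.5405 255.9459] 37 [0.6089 0.022  0.127 ]
top cap [319.6129 263.871 ] 31 [ 0.5892 -0.0312  0.127 ]
top cap [289.2424 277.4545] 33 [0.5565 0.0417 0.127 ]
top cap [311.5714 285.7857] 28 [ 0.5361 -0.0118  0.127 ]
top hub [323.1429 263.7143] 21 [ 0.5899 -0.0398  0.125 ]
top hub [304.7172 271.9631] 244 [0.57   0.0047 0.125 ]
top hub [287.0323 280.4194] 31 [0.5497 0.0471 0.125 ]
top hub [312.3571 288.4524] 42 [ 0.53   -0.0136  0.125 ]
top red2 [295. 269.] 1 [0.5804 0.029  0.107 ]
top red2 [314. 275.] 1 [ 0.5653 -0.0174  0.107 ]
scene hub [336.6    220.9714] 35 [ 0.5934 -0.0298  0.125 ]
scene hub [353.0565 228.4565] 230 [0.5789 0.0118 0.125 ]
scene hub [370.4286 233.6429] 42 [0.5586 0.0492 0.125 ]
scene hub [346.0606 240.7576] 33 [0.6151 0.0277 0.125 ]
scene hub [311.2357 260.3631] 157 [0.7109 0.0176 0.125 ]
scene bronze [348.875 248.375] 8 [0.6094 0.0326 0.095 ]
scene red2 [357. 238.] 1 [0.581  0.0289 0.107 ]
[array([0.6922, 0.1062, 0.105 ]), array([ 0.6697, -0.1193,  0.105 ])] -95.70414104128187
top 565 [[236.7359 328.535 ]
 [237.2533 323.5681]
 [349.3907 335.2491]
 [348.8733 340.216 ]]
scene 340 [[381.4805 112.5691]
 [384.1866 109.6051]
 [451.1475 170.7433]
 [448.4413 173.7072]]
```

```bash
cat > kin.py <<'E'
from h import *
D=np.diag([1.,-1,-1])
def Rm(a): return np.array([[np.sin(a),np.cos(a)],[np.cos(a),-np.sin(a)]])  # cols: along, perp (a=0 up)
def down(yaw=0,tilt=0):
    # tool z down tilted by tilt deg about world y (positive: fingertips point to +x); yaw of tool y axis
    from scipy.spatial.transform import Rotation as R
    return (R.from_euler('y',-tilt,degrees=True)*R.from_euler('z',yaw,degrees=True)).as_matrix()@D
def fit():
    A=[];b=[]
    for x in (.35,.45,.55,.6,.65):
        for z in (.1,.2,.3):
            for tl in (-25,0,25):
                q=solver.solve_ik([x,0,z],down(90,tl))
                if q is None: continue
                q=np.radians(q)
                a=[q[1],q[1]-q[2],q[1]-q[2]+q[3]]
                if abs(q[4])>.02: continue
                M=np.hstack([np.eye(2)]+[Rm(k) for k in a]); A.append(M); b+= [x,z]
    A=np.vstack(A); s,res,rk,_=np.linalg.lstsq(A,np.array(b),rcond=None); return s,np.abs(A@s-b).max(),rk,len(b)
E
python3 - <<'E'
from kin import *
np.set_printoptions(precision=4,suppress=True)
s,e,rk,n=fit(); print(s,e,rk,n)
for x,z,tl in ((.57,.13,0),(.6,.1,0),(.62,.1,-20),(.6,.2,0),(.57,.13,-20)):
    q=solver.solve_ik([x,0,z],down(90,tl)); 
    if q is None: print(x,z,tl,None); continue
    a=np.radians([q[1],q[1]-q[2],q[1]-q[2]+q[3]]); p0=s[:2];p1=p0+Rm(a[0])@s[2:4];p2=p1+Rm(a[1])@s[4:6];p3=p2+Rm(a[2])@s[6:]
    print(x,z,tl,np.array(q),p0,p1,p2,p3)
t=cams.snapshot("top");sc=cams.snapshot("scene")
def tri(a,b):
    P=[S["K"]@np.c_[S["R"],S["t"]] for S in (t,sc)]
    X=cv2.triangulatePoints(P[0],P[1],np.array(a,float).reshape(2,1),np.array(b,float).reshape(2,1)); return (X[:3]/X[3]).ravel()
E1=tri((237,326),(449.8,172)); E2=tri((349.2,337.7),(382.8,111)); print(E1,E2,(E1+E2)/2)
print(tri((304.7,272),(353,228.5)))
E
```

```text
[ 0.003  -0.0904  0.5042  0.0013  0.0609  0.3849  0.003   0.0904] 0.00048431201441229144 6 30
0.57 0.13 0 [-7.348  23.7983 -7.8355 58.3662  0.     82.652 ] [ 0.003  -0.0904] [0.2076 0.3704] [0.5672 0.2204] [0.5702 0.13  ]
0.6 0.1 0 [-6.9787 28.2724 -5.3733 56.3544  0.     83.0213] [ 0.003  -0.0904] [0.2429 0.3531] [0.5971 0.1905] [0.6    0.1001]
0.62 0.1 -20 [-5.6201 51.1018 32.8376 91.6472 -1.9195 84.7168] [ 0.003  -0.0904] [0.3962 0.2252] [0.7808 0.1624] [0.7527 0.0764]
0.6 0.2 0 [-6.9787 24.7354  4.4069 69.6715  0.     83.0213] [ 0.003  -0.0904] [0.2151 0.367 ] [0.5972 0.2904] [0.6001 0.2   ]
0.57 0.13 -20 [-6.0262 43.4144 22.1296 88.6134 -2.0577 84.3348] [ 0.003  -0.0904] [0.3504 0.275 ] [0.7312 0.192 ] [0.7032 0.106 ]
[0.4296 0.1352 0.3134] [ 0.4056 -0.0901  0.3139] [0.4176 0.0225 0.3136]
[0.5721 0.005  0.1123]
```

```bash
sed -i 's/>.02: continue/>.06: continue/; s/b+= \[x,z\]/b+= [x*np.cos(q[0]),z]/' kin.py; cat >> kin.py <<'E'
def chain(q,s):
    a=np.radians([q[1],q[1]-q[2],q[1]-q[2]+q[3]]); P=[s[:2]]
    for k in range(3): P.append(P[-1]+Rm(a[k])@s[2+2*k:4+2*k])
    return np.array(P)
def elbow2(q,s): # end of forearm perp offset
    a=np.radians(q[1]-q[2]); return chain(q,s)[1]
E
python3 - <<'E'
from kin import *
np.set_printoptions(precision=4,suppress=True)
s,e,rk,n=fit(); print(s,e,rk,n)
for x,z,tl in ((.57,.13,0),(.6,.1,0),(.62,.1,-20),(.6,.2,0),(.57,.13,-20),(.57,.13,-40),(.62,.1,-40)):
    q=solver.solve_ik([x,0,z],down(90,tl)); 
    if q is None: print(x,z,tl,None); continue
    print(x,z,tl,np.array(q),chain(q,s).ravel())
E
```

```text
[ 0.0009  0.2977  0.5098  0.0001  0.06    0.3854 -0.001   0.4831] 6.688110266200864e-05 8 46
0.57 0.13 0 [-7.348  23.7983 -7.8355 58.3662  0.     82.652 ] [0.0009 0.2977 0.2067 0.7641 0.5663 0.6131 0.5653 0.13  ]
0.6 0.1 0 [-6.9787 28.2724 -5.3733 56.3544  0.     83.0213] [0.0009 0.2977 0.2425 0.7467 0.5966 0.5831 0.5956 0.1   ]
0.62 0.1 -20 [-5.6201 51.1018 32.8376 91.6472 -1.9195 84.7168] [0.0009 0.2977 0.3978 0.6177 0.7825 0.554  0.6171 0.1001]
0.6 0.2 0 [-6.9787 24.7354  4.4069 69.6715  0.     83.0213] [0.0009 0.2977 0.2143 0.7607 0.5965 0.6831 0.5956 0.2   ]
0.57 0.13 -20 [-6.0262 43.4144 22.1296 88.6134 -2.0577 84.3348] [0.0009 0.2977 0.3514 0.668  0.7322 0.584  0.5669 0.1301]
0.57 0.13 -40 None
0.62 0.1 -40 None
```

Measured: rotor axis at about (0.572, 0.005), tubes at 25° + k·90°, slot axis at about 70°, and dogs at about 30–37°. So the rotor needs about 40° clockwise. The lid is at about 1.62 rad with its edge at (0.418, 0.022, 0.314). I'll push the 25° tube clockwise from the gap at 70°.

```bash
cat > push.py <<'E'
from kin import *
np.set_printoptions(precision=3,suppress=True)
C=np.array([.572,.005]); r=.058
def P(phi,z): return [C[0]+r*np.cos(np.radians(phi)),C[1]+r*np.sin(np.radians(phi)),z]
def F(phi): return down(phi+90)
def rep(tag=""):
    o=readout.observe(); print(tag,round(o["t"],2),np.array(o["eef_pos"]),np.array(o["ft_force"]))
    return o
def caps():
    t=avg("top",2); b=[c for c,a in blobs(t,TB,(100,120,95),(120,255,255),6)]
    X=np.array([ray(t,c,.127)[:2] for c in b]); d=X-X.mean(0)
    print("caps",len(b),X.mean(0),np.degrees(np.arctan2(d[:,1],d[:,0]))); return t
E
python3 - <<'E'
from push import *
command_gripper(0.0)
robot.goto([.25,.45,.40],readout.observe()["orientation"])
robot.goto(P(70,.40),F(70)); robot.move_straight(P(70,.17),v=.25)
print(robot.move_straight(P(70,.098),v=.06,force_limit=5)); o=rep(); f0=np.array(o["ft_force"])
for phi in np.arange(66,-14,-4):
    h=robot.move_straight(P(phi,.098),F(phi),v=.03,force_limit=7); o=rep(f"{phi} {h}")
    df=np.array(o["ft_force"])-f0
    if h or np.hypot(*df[:2])>7: break
robot.move_straight(P(phi+6,.098),F(phi+6),v=.05)
robot.move_straight(P(phi+6,.098),v=.05)
t=caps(); s=cams.snapshot("scene")
cv2.imwrite("pics/c2.png",bright(np.hstack([crop(t,232,220,130,130,3),crop(s,300,180,130,130,3)]))); rep()
E
```

```text
False
 6.95 [0.592 0.06  0.098] [0.087 0.514 0.682]
66 False 7.23 [0.596 0.058 0.098] [-0.184  0.106 -1.066]
62 False 7.52 [0.599 0.056 0.098] [-0.144 -0.611 -0.122]
58 False 7.8 [0.603 0.054 0.098] [0.376 0.987 0.845]
54 False 8.08 [0.606 0.052 0.098] [ 0.924 -0.61  -0.365]
50 False 8.37 [0.609 0.049 0.098] [ 0.227 -0.857  0.595]
46 False 8.65 [0.612 0.047 0.098] [ 0.706 -0.213 -0.144]
42 False 8.93 [0.615 0.044 0.098] [ 0.323 -0.043  0.189]
38 False 9.22 [0.618 0.041 0.098] [ 0.428  0.635 -0.301]
34 False 9.5 [0.62  0.038 0.098] [0.046 1.219 0.197]
30 False 9.78 [0.622 0.034 0.098] [-0.401 -0.506 -0.078]
26 False 10.07 [0.624 0.031 0.098] [-0.407  0.273  0.641]
22 False 10.35 [0.626 0.027 0.098] [-0.765 -0.343 -0.363]
18 False 10.63 [0.627 0.023 0.098] [ 0.069  1.331 -0.109]
14 False 10.92 [0.628 0.019 0.098] [0.461 1.121 0.375]
10 False 11.2 [0.629 0.015 0.098] [ 0.229  0.793 -0.244]
6 False 11.48 [0.63  0.011 0.098] [ 0.943  1.074 -0.146]
2 False 11.77 [0.63  0.007 0.098] [-0.603  0.051  0.008]
-2 False 12.05 [0.63  0.003 0.098] [0.306 0.373 0.837]
-6 False 12.33 [ 0.63  -0.001  0.098] [0.055 0.478 0.171]
-10 False 12.62 [ 0.629 -0.005  0.098] [ 0.151  0.197 -0.096]push.py:11: RuntimeWarning: Mean of empty slice.
  X=np.array([ray(t,c,.127)[:2] for c in b]); d=X-X.mean(0)
  ret = ret.dtype.type(ret / rcount)
push.py:12: RuntimeWarning: Mean of empty slice.
  print("caps",len(b),X.mean(0),np.degrees(np.arctan2(d[:,1],d[:,0]))); return t
Traceback (most recent call last):
  File "push.py", line 12, in caps
    print("caps",len(b),X.mean(0),np.degrees(np.arctan2(d[:,1],d[:,0]))); return t
                                                        ~^^^^^
IndexError: too many indices for array: array is 1-dimensional, but 2 were indexed
```

The contact force was small throughout and the arm blocks the top view, so I'll look with the scene camera.

```bash
python3 - <<'E'
from push import *
s=avg("scene")
cv2.imwrite("pics/c2.png",bright(crop(s,270,100,190,180,3))); rep()
for c,a in blobs(s,SB,(9,70,60),(28,255,255),2): print("bronze",c,a,ray(s,c,.095))
for c,a in blobs(s,SB,(100,120,80),(120,255,255),6): print("cap",c,a,ray(s,c,.127)-[.572,.005,0])
E
```

```text
13.44 [0.63  0.001 0.098] [ 0.098  1.563 -1.383]
bronze [348.889 248.556] 9 [0.61  0.033 0.095]
cap [360.333 214.   ] 42 [-0.034 -0.013  0.127]
cap [369.704 231.852] 27 [-0.015  0.04   0.127]
cap [345.059 240.529] 34 [0.045 0.022 0.127]
```

View pics/c2.png

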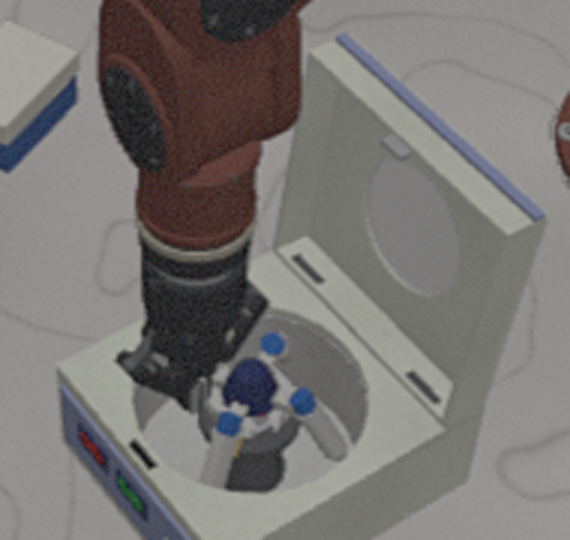

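```bash
python3 - <<'E'
from push import *
o=readout.observe(); print(o["gripper_width"],o["finger_force"],o["orientation"])
s=cams.snapshot("scene")
for z in (.098,.13,.17): print(z,pix(s,[.63,.001,z]))
for a in (25,-65,115,205):
    d=np.array([np.cos(np.radians(a)),np.sin(np.radians(a))])
    print(a,pix(s,[*(C+.044*d),.119]),pix(s,[*(C+.058*d),.099]),pix(s,[*(C+.04*d),.13]))
E
```

```text
0.00012697320855506938 0.0 [[ 0.07   0.998 -0.   ]
 [ 0.998 -0.07  -0.   ]
 [-0.    -0.    -1.   ]]
0.098 [333.36  243.947]
0.13 [333.545 235.757]
0.17 [333.787 225.078]
25 [345.828 240.475] [343.199 249.997] [346.656 236.36 ]
-65 [336.045 220.662] [330.561 223.935] [337.683 218.313]
115 [370.614 232.922] [375.609 240.017] [369.31  229.489]
205 [360.325 213.468] [362.111 214.568] [359.913 211.742]
```

```bash
python3 - <<'E'
from push import *
s=avg("scene",6)
cv2.imwrite("pics/c3.png",bright(crop(s,300,180,100,95,6)))
E
```

```text
(no output)
```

View pics/c3.png

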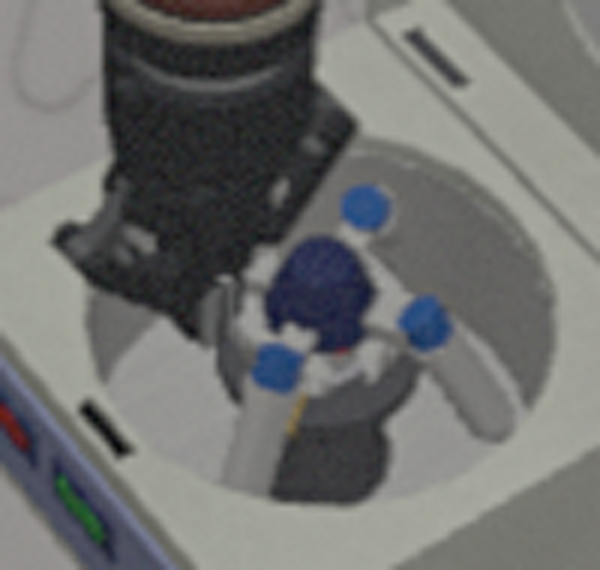

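The fingertips show at crop (205,335), i.e. pixel (334,236). The reported TCP should project to (333,244), so the tips are about 30 mm higher than the state says, and they passed over the caps. The 25° cap is still at (345,240) and the rotor hasn't moved. I'm in the gap beside the −65° tube, so I'll go lower there with a force guard and recheck.

```bash
python3 - <<'E'
from push import *
robot.move_straight(P(-20,.098),F(-20),v=.05,force_limit=5)
print(robot.move_straight(P(-20,.075),v=.04,force_limit=4)); rep()
s=avg("scene",4); 
for z in (.075,.098,.105): print(z,pix(s,P(-20,z)), (pix(s,P(-20,z))-[300,180])*6)
cv2.imwrite("pics/c4.png",bright(crop(s,300,180,100,95,6)))
E
```

```text
False
 14.99 [ 0.627 -0.015  0.075] [ 0.219 -0.142  1.082]
0.075 [329.971 244.776] [179.826 388.654]
0.098 [330.057 239.042] [180.341 354.251]
0.105 [330.083 237.267] [180.5   343.601]
```

View pics/c4.png

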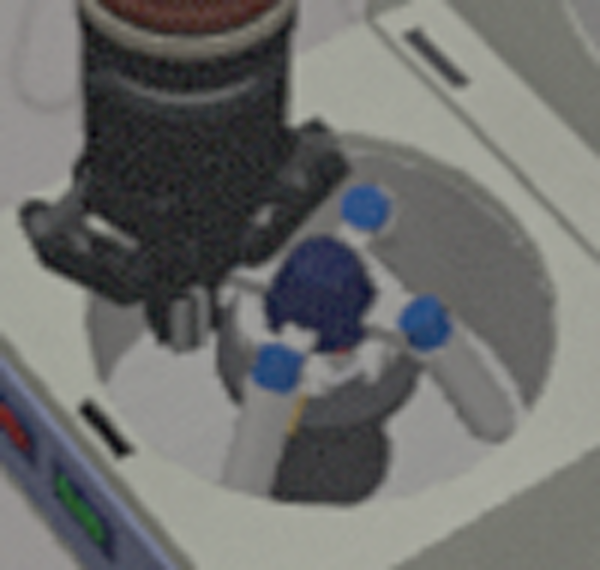

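The tips are at crop (185,345) where the reported pose predicts (180,389), so they sit about 29 mm above the reported TCP and are really at z ≈ 0.104. I'll compensate and push the −65° tube clockwise from here.

```bash
python3 - <<'E'
from push import *
Z=.069
print(robot.move_straight(P(-20,Z),v=.04,force_limit=4)); robot.wait(.1); f0=np.array(rep()["ft_force"])
n=0
for phi in np.arange(-23,-110,-3.):
    h=robot.move_straight(P(phi,Z),F(phi),v=.03,force_limit=8); o=rep(f"{phi} {h}")
    df=np.array(o["ft_force"])-f0
    if h or np.hypot(*df[:2])>7: break
phi+=6
robot.move_straight(P(phi,Z),F(phi),v=.05)
s=avg("scene",4); cv2.imwrite("pics/c5.png",bright(crop(s,300,180,100,95,6)))
for c,a in blobs(s,SB,(100,120,80),(120,255,255),6): print("cap",c,a,ray(s,c,.127)[:2]-C)
for c,a in blobs(s,SB,(9,70,60),(28,255,255),2): print("bronze",c,a,ray(s,c,.095))
E
```

```text
False
 15.59 [ 0.626 -0.015  0.069] [ 0.37  -0.373 -0.449]
-23.0 False 15.84 [ 0.625 -0.018  0.069] [-0.467  0.461 -0.12 ]
-26.0 False 16.09 [ 0.624 -0.02   0.069] [ 0.574 -0.161  0.626]
-29.0 False 16.34 [ 0.623 -0.023  0.069] [ 0.067 -0.336  0.123]
-32.0 False 16.59 [ 0.621 -0.026  0.069] [ 0.552 -0.135  0.526]
-35.0 False 16.84 [ 0.62  -0.028  0.069] [ 0.923  0.345 -0.071]
-38.0 False 17.09 [ 0.618 -0.031  0.069] [-0.016 -0.455  0.199]
-41.0 False 17.34 [ 0.616 -0.033  0.069] [-0.124  0.185  0.22 ]
-44.0 False 17.59 [ 0.614 -0.035  0.069] [0.38  0.855 0.173]
-47.0 False 17.84 [ 0.612 -0.037  0.069] [ 0.408 -0.014  0.585]
-50.0 False 18.09 [ 0.609 -0.039  0.069] [ 0.579 -0.438 -0.085]
-53.0 False 18.34 [ 0.607 -0.041  0.069] [ 0.478 -0.37   0.563]
-56.0 False 18.59 [ 0.604 -0.043  0.069] [0.299 0.428 0.08 ]
-59.0 False 18.84 [ 0.602 -0.045  0.069] [ 0.321 -1.216 -0.32 ]
-62.0 False 19.09 [ 0.599 -0.046  0.069] [ 0.598 -0.2   -0.125]
-65.0 False 19.34 [ 0.597 -0.048  0.069] [ 0.814 -0.168  0.717]
-68.0 False 19.59 [ 0.594 -0.049  0.069] [0.574 0.875 0.983]
-71.0 False 19.84 [ 0.591 -0.05   0.069] [0.296 0.323 0.055]
-74.0 False 20.09 [ 0.588 -0.051  0.069] [ 0.684 -0.526  1.189]
-77.0 False 20.34 [ 0.585 -0.051  0.069] [ 0.648 -1.187 -0.385]
-80.0 False 20.59 [ 0.582 -0.052  0.069] [ 0.223 -0.132 -0.185]
-83.0 False 20.84 [ 0.579 -0.052  0.069] [ 0.825 -0.309 -0.483]
-86.0 False 21.09 [ 0.576 -0.053  0.069] [ 0.035  0.074 -0.355]
-89.0 False 21.34 [ 0.573 -0.053  0.069] [ 0.742  0.464 -0.484]
-92.0 False 21.59 [ 0.57  -0.053  0.069] [-0.229  0.222 -0.265]
-95.0 False 21.84 [ 0.567 -0.053  0.069] [ 0.264 -0.57   0.166]
-98.0 False 22.09 [ 0.564 -0.053  0.069] [ 2.492 -1.006 -0.507]
-101.0 False 22.34 [ 0.562 -0.053  0.07 ] [ 3.462 -3.482  1.381]Traceback (most recent call last):
  File "<stdin>", line 6, in <module>
plant.Unreachable: the arm cannot follow that straight line within its joint ranges
```

```bash
python3 - <<'E'
from push import *
s=avg("scene",4); cv2.imwrite("pics/c5.png",bright(crop(s,280,110,170,165,3.5)));o=rep(); print(o["joint_positions"],o["wrist_torque"])
for c,a in blobs(s,SB,(100,120,80),(120,255,255),6): print("cap",c,a,ray(s,c,.127)[:2]-C)
for c,a in blobs(s,SB,(9,70,60),(28,255,255),2): print("bronze",c,a,ray(s,c,.095))
print((pix(s,o["eef_pos"])-[280,110])*3.5)
E
```

```text
22.54 [ 0.562 -0.053  0.07 ] [ 3.897 -4.304  1.557]
[-12.747  26.247 -13.844  49.755  -0.053 178.131] [-0.795 -0.857 -0.067]
cap [347.707 215.902] 41 [-0.008 -0.028]
cap [369.556 224.306] 36 [-0.03   0.024]
cap [335.633 233.4  ] 30 [ 0.048 -0.008]
cap [359.263 242.316] 19 [0.024 0.047]
bronze [359.133 222.467] 15 [ 0.539 -0.008  0.095]
bronze [347.071 246.429] 56 [0.609 0.026 0.095]
[208.178 395.214]
```

View pics/c5.png

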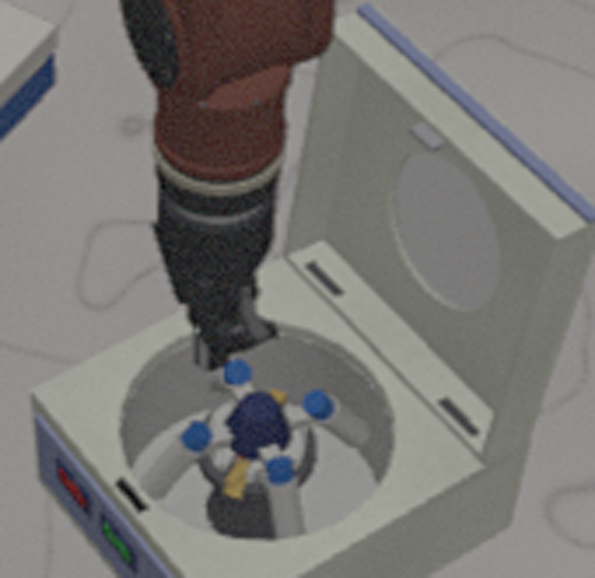

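The rotor turned. The tubes are now at 67.5° + k·90°, so the slots are at about 22°. Both dogs are visible, at crop (235,478) and (280,398), on an axis of about 26°. The caps sit about 6 mm lower, so the slots have dropped over the dogs. I'll back off, rise and press the hub.

```bash
python3 - <<'E'
from push import *
robot.move_straight(P(-90,.07),F(-90),v=.06)
robot.move_straight(P(-90,.16),v=.2)
H=[.573,.005]
robot.goto([*H,.16],down(90))
robot.move_straight([*H,.115],v=.1,force_limit=6); robot.wait(.1); rep("above")
print(robot.move_straight([*H,.085],v=.02,force_limit=5)); o=rep("contact")
z=o["eef_pos"][2]
for k in range(14):
    z-=.001
    h=robot.move_straight([*H,z],v=.01,force_limit=12); o=rep(f"{z:.4f} {h}")
    if o["ft_force"][2]>26: break
s=avg("scene",4); cv2.imwrite("pics/c6.png",bright(crop(s,300,150,130,120,5)))
for c,a in blobs(s,SB,(100,120,80),(120,255,255),6): print("cap",c,a,ray(s,c,.127)[:2]-C)
E
```

```text
above 25.5 [0.574 0.005 0.116] [-0.494  0.224 -0.364]
True
contact 26.75 [0.573 0.005 0.087] [-1.528 -0.27   5.883]
0.0864 False 27.0 [0.573 0.005 0.087] [-4.537  0.636 10.933]
0.0854 False 27.25 [0.573 0.005 0.087] [-8.149  0.466 21.415]
0.0844 False 27.5 [0.573 0.005 0.087] [-10.829   1.378  29.907]
cap [369.588 224.324] 34 [-0.03   0.024]
cap [335.667 233.267] 30 [ 0.048 -0.008]
cap [359.273 242.727] 22 [0.025 0.048]
```

Contact came at 0.087, lower than expected, and with a sideways force of −10 N, so I may be off the hub's flat. Looking.

```bash
python3 - <<'E'
from push import *
o=rep(); s=cams.snapshot("scene")
for z in (.087,.116,.127,.1325): print(z,(pix(s,[.573,.005,z])-[300,150])*5)
E
```

```text
27.7 [0.573 0.005 0.087] [-11.591   0.555  30.764]
0.087 [261.766 425.742]
0.116 [264.159 388.723]
0.127 [265.088 374.36 ]
0.1325 [265.557 367.109]
```

View pics/c6.png

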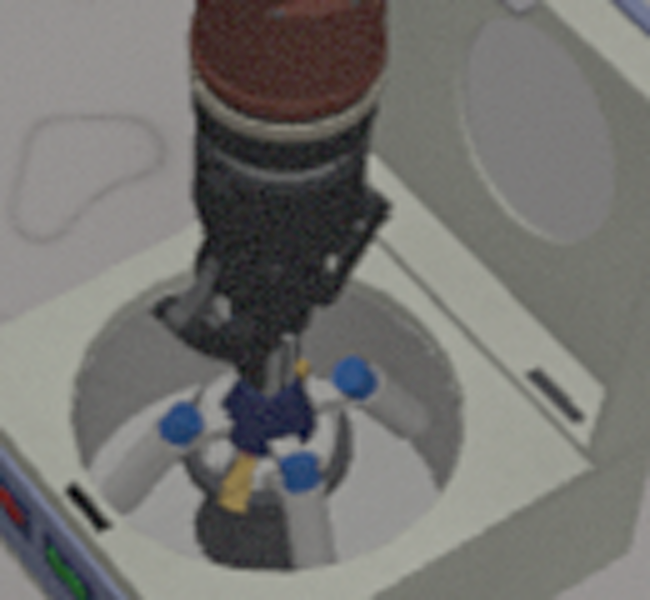

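In the picture the fingertips at crop (265,390) are at the far side of the hub, which is centred at (268,415). So the real tip offset has a horizontal part as well as a vertical one. I'll release the load, then check the offset in the two start images, where both cameras see the gripper, with the predicted tip points drawn in.

```bash
python3 - <<'E'
from push import *
robot.move_straight([.573,.005,.15],v=.15)
rep()
T=cams.snapshot("top");S=cams.snapshot("scene")
q0=readout.observe()["orientation"]
# start orientation: yaw from q1,q6:  down(yaw) with q6 ~ yaw+q1 -> yaw
yaw=82.019-60.487+0
p=np.array([.193,.488,.192])
for yaw in (82.019-(-60.487)-0,):
    pass
out=[]
for n,c in (("top0",T),("scene0",S)):
    im=cv2.imread(f"pics/{n}.png"); pp=pix(c,p); print(n,pp)
    u,v=int(min(max(pp[0]-50,0),540)),int(min(max(pp[1]-50,0),380))
    k=bright(cv2.resize(im[v:v+100,u:u+100],None,fx=4,fy=4,interpolation=cv2.INTER_CUBIC))
    a=((pp-[u,v])*4).astype(int); cv2.drawMarker(k,tuple(map(int,a)),(0,255,0),cv2.MARKER_CROSS,14,1); print((u,v),a)
    out.append(k)
cv2.imwrite("pics/c7.png",np.hstack(out))
E
```

```text
28.33 [0.573 0.005 0.149] [-0.205 -0.52   0.343]
top0 [ 77.282 442.453]
(27, 380) [201 249]
scene0 [638.545 250.457]
(540, 200) [394 201]
```

View pics/c7.png

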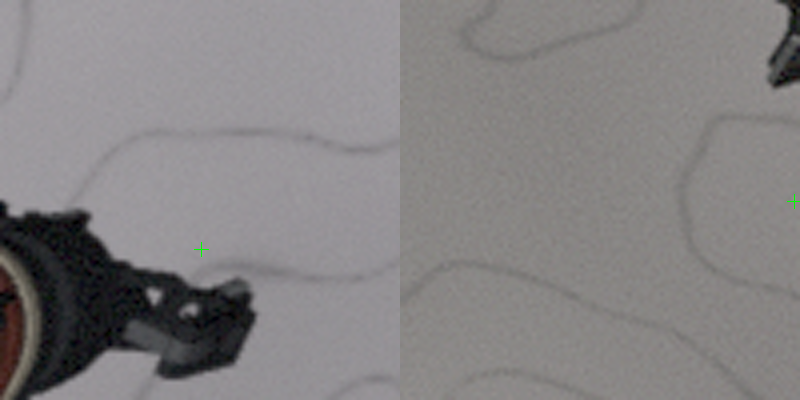

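```bash
python3 - <<'E'
from push import *
T=cams.snapshot("top");S=cams.snapshot("scene")
R=down(158.5); p=np.array([.193,.488,.192])
for sg in (-1,1):
  for yy in (.0425,.057):
    for xx in (-.011,.011):
      X=p+R@[xx,sg*yy,-.013]
      print(sg,yy,xx,X,((pix(T,X)-[27,380])*4).round(),((pix(S,X)-[540,200])*4+[400,0]).round())
# present: dark silhouette lowest pixels in scene near tool
o=readout.observe(); q=pix(S,o["eef_pos"]); print("pred",q, o["orientation"][0])
g=S["color"].astype(int).max(2); 
for v in range(195,240,3): 
    row=np.nonzero(g[v,320:385]<62)[0]+320; print(v,row.min() if len(row) else None,row.max() if len(row) else None,len(row))
E
```

```text
-1 0.0425 -0.011 [0.188 0.444 0.205] [272. 264.] [738. 132.]
-1 0.0425 0.011 [0.167 0.452 0.205] [253. 305.] [773. 122.]
-1 0.057 -0.011 [0.182 0.431 0.205] [296. 274.] [722. 112.]
-1 0.057 0.011 [0.162 0.439 0.205] [278. 316.] [756. 102.]
1 0.0425 -0.011 [0.219 0.524 0.205] [128. 202.] [838. 256.]
1 0.0425 0.011 [0.198 0.532 0.205] [109. 243.] [873. 245.]
1 0.057 -0.011 [0.224 0.537 0.205] [104. 192.] [855. 278.]
1 0.057 0.011 [0.204 0.545 0.205] [ 85. 233.] [891. 267.]
pred [353.668 218.928] [ 0.     1.    -0.004]
195 332 362 28
198 336 361 26
201 339 360 22
204 346 361 16
207 348 358 9
210 351 358 8
213 None None 0
216 None None 0
219 345 383 3
222 351 377 7
225 348 360 13
228 346 372 18
231 345 362 18
234 347 369 18
237 338 384 20
```

The pictures alone can't separate height from sideways error. The deck is flat at a known 105 mm, so I'll probe its front corner softly. That gives the true tip height, and one picture there gives the horizontal offset.

```bash
python3 - <<'E'
from push import *
Q=[.672,.088]
robot.move_straight([.573,.005,.19],v=.25); robot.goto([*Q,.16],down(90))
robot.move_straight([*Q,.125],v=.2,force_limit=5)
print(robot.move_straight([*Q,.06],v=.04,force_limit=4)); o=rep()
s=avg("scene",4); p=np.array(o["eef_pos"]); a=pix(s,p); print("pred",a,"at z.105",pix(s,[*p[:2],.105]))
u,v=int(a[0]-50),int(a[1]-60); k=bright(crop(s,u,v,100,90,6)); print(u,v,(a-[u,v])*6)
cv2.imwrite("pics/c8.png",k)
robot.move_straight([*Q,p[2]+.03],v=.2); rep()
E
```

```text
True
 31.29 [0.672 0.088 0.065] [-0.826 -0.075  6.232]
pred [344.286 285.254] at z.105 [344.78  275.835]
294 225 [301.715 361.523]
 31.8 [0.673 0.088 0.097] [-0.562  0.706 -0.468]
```

View pics/c8.png

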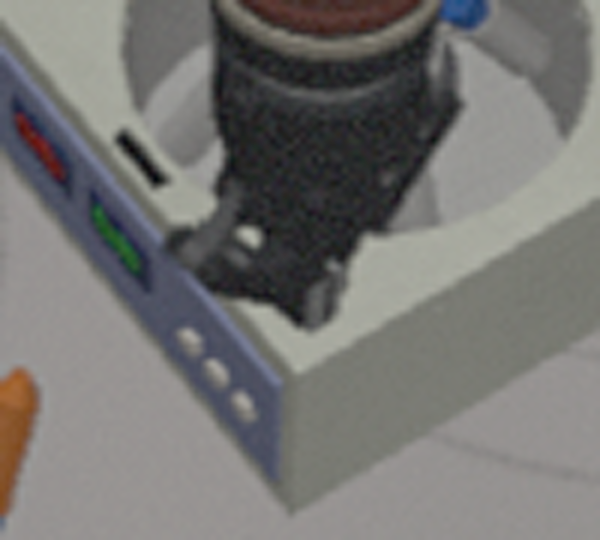

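The deck probe settles it. Contact came at reported z = 0.065, so the true tip is 40 mm above the reported TCP. The tip seen at crop (312,325) against a predicted (305,305) means there is practically no horizontal error. The hub contact at reported 0.087 was then a true z of 0.127, which is the home height, so the rotor may have snapped home already. I'll move the arm behind the lid and measure the caps in both views.

```bash
cat > capz.py <<'E'
from push import *
def tri(T,S,a,b):
    P=[c["K"]@np.c_[c["R"],c["t"]] for c in (T,S)]
    X=cv2.triangulatePoints(P[0],P[1],np.array(a,float).reshape(2,1),np.array(b,float).reshape(2,1)); return (X[:3]/X[3]).ravel()
def capset(T,S):
    A=[c for c,_ in blobs(T,TB,(100,120,90),(120,255,255),8)]; B=[c for c,_ in blobs(S,SB,(100,120,80),(120,255,255),8)]
    out=[]
    for a in A:
        L=[tri(T,S,a,b) for b in B]
        err=[np.linalg.norm(pix(T,x)-a)+np.linalg.norm(pix(S,x)-b) if .1<x[2]<.15 else 99 for x,b in zip(L,B)]
        if err and min(err)<5: out.append(L[int(np.argmin(err))])
    out=np.array(out); print(len(A),len(B),out, "mean",out.mean(0)); return out
E
python3 - <<'E'
from capz import *
robot.move_straight([.672,.088,.36],v=.35)
robot.goto([.35,.03,.36],down(180)); rep()
T=avg("top");S=avg("scene")
for c,a in blobs(S,SB,(9,70,60),(28,255,255),2): print("bronze",c,a,ray(S,c,.095))
capset(T,S)
T0,S0=dict(T),dict(S); T0["color"]=cv2.imread("pics/top0.png")[:,:,::-1].copy(); S0["color"]=cv2.imread("pics/scene0.png")[:,:,::-1].copy(); capset(T0,S0)
E
```

```text
34.61 [0.35 0.03 0.36] [ 0.547 -0.226  0.733]
bronze [359.133 222.467] 15 [ 0.539 -0.008  0.095]
bronze [347.054 246.286] 56 [0.609 0.025 0.095]
4 4 [[ 0.611 -0.011  0.112]
 [ 0.588  0.043  0.113]
 [ 0.556 -0.033  0.111]
 [ 0.535  0.021  0.114]] mean [0.572 0.005 0.112]
4 4 [[ 0.61   0.022  0.123]
 [ 0.59  -0.033  0.123]
 [ 0.556  0.043  0.124]
 [ 0.535 -0.012  0.122]] mean [0.573 0.005 0.123]
```

The caps dropped 11 mm from the start (z 0.123 to 0.112, home is 10 mm lower). Together with the stiff 30 N press at hub height 0.127, this shows the rotor is home: centred, slots on the dogs, lid still open. Next I'll close the lid from behind.

```bash
cat > lid.py <<'E'
from capz import *
EZ=.040
a=np.radians(-5.7); d=np.array([np.cos(a),np.sin(a),0]); zz=np.array([0,0,1.])
Hn=np.r_[C-.104*d[:2],.106]
def L(th,rho=.19,ex=0.):
    n=-np.sin(th)*d+np.cos(th)*zz
    return Hn+rho*(np.cos(th)*d+np.sin(th)*zz)+(.04+ex+.011*abs(np.sin(th)))*n-[0,0,EZ]
E
python3 - <<'E'
from lid import *
F0=down(180-5.7)
robot.goto(L(1.7,ex=.05),F0); rep("pre")
f0=np.array(readout.observe()["ft_force"])
for th in np.r_[1.7,np.arange(1.6,.15,-.1),.12]:
    h=robot.move_straight(L(th,ex=0),F0,v=.07,force_limit=15); o=rep(f"{th:.2f} {h}")
    if h: break
E
```

```text
pre 35.55 [0.345 0.028 0.242] [0.264 0.087 1.258]
1.70 False 36.42 [0.394 0.023 0.248] [ 0.516 -0.448 -0.047]
1.60 False 36.85 [0.413 0.021 0.254] [-0.077  0.332  0.565]
1.50 False 37.28 [0.432 0.019 0.259] [-0.027  0.95   0.166]
1.40 False 37.72 [0.451 0.017 0.262] [-0.281  0.291 -0.25 ]
1.30 False 38.15 [0.471 0.015 0.263] [-0.327 -0.387  0.14 ]
1.20 False 38.58 [0.491 0.013 0.261] [-0.273 -0.052  0.228]
1.10 False 39.02 [0.511 0.011 0.258] [ 0.062 -0.416  0.73 ]
1.00 False 39.46 [0.53  0.009 0.252] [-0.534  0.224 -0.293]
0.90 False 39.9 [0.549 0.007 0.245] [-0.077 -0.304 -0.132]
0.80 False 40.34 [0.566 0.006 0.235] [ 0.36   0.062 -0.24 ]
0.70 False 40.78 [0.583 0.004 0.224] [-0.012 -0.453  0.993]
0.60 False 41.23 [0.599 0.002 0.211] [-0.326  0.295 -0.1  ]
0.50 False 41.67 [0.613 0.001 0.196] [ 0.119  0.652 -0.095]
0.40 False 42.11 [ 0.625 -0.     0.18 ] [-0.45   1.157  0.236]
0.30 False 42.55 [ 0.636 -0.001  0.163] [-0.35  -0.457  0.404]
0.20 False 42.99 [ 0.645 -0.002  0.144] [ 0.557 -0.834  0.534]
0.12 False 43.38 [ 0.651 -0.003  0.129] [-0.486 -0.363  0.07 ]
```

```bash
cat >> lid.py <<'E'
def stripe():
    S=avg("scene",2); o=[]
    for nm,B in (("open",(370,105,85,85)),("all",(280,105,180,210))):
        u,v,w,h=B; hsv=cv2.cvtColor(S["color"][v:v+h,u:u+w],cv2.COLOR_RGB2HSV)
        m=cv2.inRange(hsv,np.array((105,50,70)),np.array((130,255,255)))
        n,_,st,c=cv2.connectedComponentsWithStats(m)
        print(nm,[(st[i,:5]+[u,v,0,0,0]).tolist() for i in range(1,n) if st[i,4]>25])
    for th in (0,.12,1.62):
        n=-np.sin(th)*d+np.cos(th)*zz; y=np.array([-d[1],d[0],0])
        print(th,[pix(S,Hn+.21*(np.cos(th)*d+np.sin(th)*zz)+.04*n+k*y).round(1).tolist() for k in (-.11,.11)])
E
python3 -c "
from lid import *
stripe()"
```

```text
open []
all [[290, 205, 57, 69, 216], [290, 229, 51, 65, 140]]
0 [[289.3, 209.7], [344.6, 274.3]]
0.12 [[291.1, 201.6], [347.3, 266.5]]
1.62 [[382.5, 111.7], [447.8, 170.4]]
```

The lid has followed: its edge stripe now spans pixels (290,205)–(347,274), close to the shut prediction. I'll press it down the rest of the way.

```bash
python3 - <<'E'
from lid import *
F0=down(180-5.7)
h=robot.move_straight(L(.04),F0,v=.04,force_limit=15); rep(h)
h=robot.move_straight(L(0.0)-[0,0,.012],F0,v=.02,force_limit=14); o=rep(h)
p=np.array(o["eef_pos"]); robot.wait(.3); rep()
print("true tip z",p[2]+EZ)
robot.move_straight(p+[0,0,.12],v=.2); robot.wait(.3); rep()
stripe()
E
```

```text
False 44.03 [ 0.656 -0.003  0.114] [-0.22  -0.649 -0.386]
True 44.59 [ 0.657 -0.003  0.106] [-1.314  0.063  8.588]
 44.89 [ 0.657 -0.004  0.106] [-0.485 -0.194  6.735]
true tip z 0.14635948569049595
 45.94 [ 0.656 -0.003  0.225] [ 0.072  0.131 -0.661]
open []
all [[288, 212, 57, 68, 192], [344, 213, 7, 7, 27], [367, 222, 6, 6, 28], [290, 229, 51, 61, 134]]
0 [[289.3, 209.7], [344.6, 274.3]]
0.12 [[291.1, 201.6], [347.3, 266.5]]
1.62 [[382.5, 111.7], [447.8, 170.4]]
```

The lid is shut: the tip stopped firmly at a true z of 146 mm, and the caps show through the window at (347,216) and (370,225), unchanged. Handing in.

```bash
python3 -c "
from plant import *
print(job.close_job())"
```

```text
the job is handed in; nothing more can be done
None
```

The job is handed in, with no verdict returned: by my measurements the rotor is home on the spindle (caps about 11 mm lower than at the start), the lid is shut with its top at 146 mm, and I never moved near the rack, tip box or dishes.

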